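Put the sharpening supplies back on their stations

ROBOT

A 6-joint arm with a two-finger parallel gripper is mounted at the origin on a cart in front of the work surface, level with it; the furniture and walls round the work are solid. World frame = base frame: x ahead of the robot, y to its left, z up, the work surface at z = 0. Lengths are in m, angles in rad, forces in N, time in s.
With the tool pointing down it reaches from about 0.275 to 0.875 m from the base axis. Payload 12.5 kg.
Tool frame: the origin (TCP) lies between the finger pads; the fingertips stand bot.tips_ahead ahead of it and the grasp point (between the pads) lies 6 mm ahead of it (bot.tips_ahead is the distance from the TCP to the fingertips, in m); z points along the fingers, y is the line along which they close (so a half turn about z gives the same grasp; the last joint's range is limited). The gripper opens to 85 mm and grips with 20 to 120 N. Pads are 22 mm wide; open, the fingers measure 114 mm over their backs; the gripper's body (76 mm by 85 mm) begins 54 mm behind the grasp point. The pads swing forward as they close: fully open they stand 13 mm farther back than shut.
Start: joints at [1.056, 0.351, 1.652, -0, 1.139, -0.085], TCP at [0.229, 0.5, 0.256] pointing down, gripper open.
Joint ranges: [-2.75, 2.75], [-0.79, 2.1], [0.01, 2.65], [-1.57, 4.71], [0.07, 3.14], [-2.87, 2.87]. Speed limits (rad/s): [2.22, 2.22, 2.79, 3.14, 3.14, 3.14].

INTERFACE

Orientations are given as a unit quaternion [w, x, y, z].
In Python, from plant import bot, eyes gives the robot as it stands. The module is installed in compiled form; this text tells all that it offers.
- The arm moves only by the tool apply_moves, never from a script. Its argument "moves" is text: rows parted by semicolons, each of 7 numbers parted by spaces: the shift along the world's x, y, z in mm, then the turn, a rotation vector about the world's x, y, z in degrees, then the opening, from -1 (shut) to 1 (fully open). A call has 1 to 8 rows; each row shifts and turns the commanded pose from where the row before left it; what a row does not reach is not made up. A row lasts 1/12 s, in which the tool goes at most 41.7 mm and 7.16 degrees, less where a joint would pass 70% of its speed; a pose out of reach is approached as far as the arm can. A call is refused whole if a number of a shift passes 41.7 or a number of a turn 7.16, either way. A call with a gripper value outside its range is refused whole. The fingers move at their own pace and stop on an object; the grip force is fixed at half the most. Time passes only in rows, so rows that do not move let the fingers close. It gives the time, the measured TCP pose, the force, the opening and the grip force at its end, in the units of the state.
- bot.get_obs(): the state, without advancing time (a new reading comes with each control period).
- eyes.get_image(name): name is "scene" or "top"; returns (picture, depth): 480x640x3 uint8, blue, green, red; 480x640 float32, m along the optical axis (not along the pixel's ray), 0 where there is no reading.
- eyes.calibration(name): a dict with "camera_matrix" (3x3 intrinsics, pixels), "xyz" and "orientation" of the camera in the world. Camera axes: x right, y down, z forward; pixel columns grow to the right and rows downward; lengths in m; the calibration is good to about 2 mm. A picture is of the moment at which its call begins. calibration takes no time and is no camera call.
- bot.job_done(): hands the job in; it is judged then, once.
The state is a dict: "time_s": time; "joint_positions": joint angles; "joint_velocities": joint speeds; "joint_efforts": joint torques, N m; "position": TCP position; "tcp_rot": TCP orientation; "force": force on the tool from outside, world axes, zero at the start; "moment": the same for the moment, N m; "finger_gap": finger opening in m; "grip_force": force on a finger pad.
Only numpy, scipy, OpenCV 4.12 (cv2) and the standard library are available. Lean on these libraries where they do the work, as an engineer would, in place of code of your own. Each camera call takes 0.05 s, during which the arm holds its last target. There are 200 camera calls.

TASK

Put the four supplies back where they belong: the red-capped bottle standing in the red cup, the green-capped bottle standing in the green cup, the paste tin flat and centred on the round mat, and the dressing stick lying on the long mat, centred and lengthways within its outline. Keep both bottles upright, and leave the black tape roll and the steel bush where they are.

Things in the scene. Friction and masses are not known exactly. Their poses are not given: they have to be found in the camera images.
- oil_bottle: small white bottle with a red cap and nozzle, standing upright: round body 37 mm across up to 82 mm high, above it a cap 22 mm across tapering to a nozzle, 113 mm high in all, 90 g or so; it may lean by up to 0.1 rad as it stands. Origin at the centre of its underside, z up along the bottle.
- glue_bottle: small white bottle with a green cap and nozzle, standing upright: round body 35 mm across up to 94 mm high, above it a cap 20 mm across tapering to a nozzle, 130 mm high in all, 90 g or so; it may lean by up to 0.1 rad as it stands. Origin at the centre of its underside, z up along the bottle.
- paste_tin: flat round tin with a yellow-orange lid, lying flat, lid up: 24 mm high, 58 mm across up to 13 mm high and 60 mm across above (the lid). Origin at the centre of its underside, z up.
- dressing_stick: grey-green square abrasive stick lying flat, 130 mm long (along its y), 22 mm wide (x) and 22 mm high (z). Origin at the centre of its underside. Either end may lie either way.
- red_cup: red round open cup fixed to the table on a dark 72 mm square foot plate 3 mm thick; inner width 53 mm, outer width 59 mm, rim 26 mm above the table, inner floor 4 mm above the table. Home of the red-capped bottle. (A bench grinder 280 mm high stands on the table between the homes, on the left, and the supplies that lie on the right.) Origin on the cup's axis at table height, z up.
- green_cup: green round open cup, the same shape and sizes as the red one, fixed to the table (inner width 53 mm, outer 59 mm, rim 26 mm and inner floor 4 mm above the table). Home of the green-capped bottle. Origin on the cup's axis at table height, z up.
- round_mat: flat round black rubber mat fixed to the table, 92 mm across, top 4 mm above the table, with a yellow ring (76 mm outside, 62 mm inside) round a grey disc of the tin's size. Home of the paste tin. Origin at its centre at table height, z up.
- bar_mat: flat oblong black rubber mat fixed to the table, 160 mm long (its y), 52 mm wide (its x), top 4 mm above the table, with a white outline round a grey-green bar of the stick's size (132 x 24 mm) in its middle. Home of the dressing stick. Origin at its centre at table height, y along its length, z up.
- tape_roll: roll of black tape lying flat, 58 mm across and 19 mm high, loose; to be left alone. Origin at the centre of its underside.
- steel_bush: plain steel bush standing upright, 27 mm across and 30 mm high, loose, among the four homes; to be left alone. Origin at the centre of its underside.

How it is judged:
At the end, for the whole second after the job is handed in: Each bottle stands on the floor of the cup of its colour; the tin lies flat on the round mat and the stick on the long mat, each within 13 mm of centre, the stick within 0.2 rad of the mat's length; all upright within 0.25 rad and at rest; tape roll and bush within 30 mm of their starts (horizontal distance between oil_bottle and red_cup below 0.013 m and z of oil_bottle in the frame of red_cup between 0.001 and 0.008 m and angle between each of oil_bottle, glue_bottle, paste_tin, dressing_stick's own z axis and vertical below 0.25 rad and linear speed of each of oil_bottle, glue_bottle, paste_tin, dressing_stick below 0.02 m/s and angular speed of each of oil_bottle, glue_bottle, paste_tin, dressing_stick below 0.5 rad/s and horizontal distance between glue_bottle and green_cup below 0.013 m and z of glue_bottle in the frame of green_cup between 0.001 and 0.008 m and horizontal distance between paste_tin and round_mat below 0.013 m and z of paste_tin in the frame of round_mat between 0.001 and 0.008 m and horizontal distance between dressing_stick and bar_mat below 0.013 m and z of dressing_stick in the frame of bar_mat between 0.001 and 0.008 m and angle between the y axis of dressing_stick and the y axis of bar_mat, either way round below 0.2 rad and distance of each of tape_roll, steel_bush from where it was at the start of the episode below 0.03 m); the robot touches nothing.
It fails at once if a bottle was tipped over (angle between any of oil_bottle, glue_bottle's own z axis and vertical above 0.7 rad).
It fails at once if the tape roll or the bush was pushed away or knocked over (distance of any of tape_roll, steel_bush from where it was at the start of the episode above 0.03 m or angle between steel_bush's own z axis and vertical above 0.7 rad).
It also fails if it takes over 114 s, if anything falls off the work surface, if the arm or the gripper's body presses on something with over 40 N, if the wrist force passes 120 N, or if a joint passes its speed limit or range.

## Working session

There is one attempt and no reset: what is moved stays moved. The work goes in short steps, Python scripts to look and compute and a tool call to move; the robot and the scene stay as the last step left them, time stands still between calls to the robot, and variables do not carry over. Pictures are saved under pics/ and viewed, at most 14 in all, crops included, and the job is handed in when it is done.

Besides the shell and the picture viewer there is one more tool, called after "Request:" as name(argument=value, ...) on one line, values as JSON. apply_moves: Moves the arm, as the interface text tells. Its arguments: {"type":"object","properties":{"moves":{"type":"string"}},"required":["moves"]}

```bash
mkdir -p pics
python3 - <<'E'
from plant import bot, eyes
import cv2,numpy as np
print(bot.get_obs(), bot.tips_ahead)
for n in("scene","top"):
    p,d=eyes.get_image(n); cv2.imwrite(f"pics/{n}0.png",p); np.save(f"pics/{n}0.npy",d); print(n,eyes.calibration(n))
E
```

```text
{'time_s': 0.0, 'joint_positions': array([ 1.05640182e+00,  3.51261157e-01,  1.65242884e+00, -1.75068833e-05,
        1.13907917e+00, -8.46273871e-02]), 'joint_velocities': array([-5.47854493e-04, -1.23217145e-03,  1.12071873e-03,  7.99544065e-05,
       -2.13138829e-04, -1.04225678e-03]), 'joint_efforts': array([-3.09794181e-03, -5.06093216e+01, -2.91410959e+01, -2.85567785e-04,
        4.45653262e-03, -1.84724833e-06]), 'position': array([0.22900869, 0.4997259 , 0.25574294]), 'tcp_rot': array([-1.65973187e-04,  2.13230047e-01,  9.77001843e-01, -5.64415129e-04]), 'force': array([ 0.17964825,  0.2644405 , -0.53775379]), 'moment': array([ 0.03629288, -0.01364899, -0.04071465]), 'grip_force': 0.0, 'finger_gap': 0.08541373751595174} 0.025
scene {'camera_matrix': array([[533.57480532,   0.        , 321.79105599],
       [  0.        , 533.57480532, 234.9265763 ],
       [  0.        ,   0.        ,   1.        ]]), 'xyz': array([-0.05228233, -0.43523313,  1.02828091]), 'orientation': array([-0.26784106,  0.85579979, -0.42271482,  0.13107274])}
top {'camera_matrix': array([[443.5815405 ,   0.        , 323.53267621],
       [  0.        , 443.5815405 , 239.53952114],
       [  0.        ,   0.        ,   1.        ]]), 'xyz': array([0.4183883 , 0.01305964, 1.18672033]), 'orientation': array([ 0.01611311, -0.69865412,  0.71520945, -0.0099108 ])}
```

View pics/scene0.png

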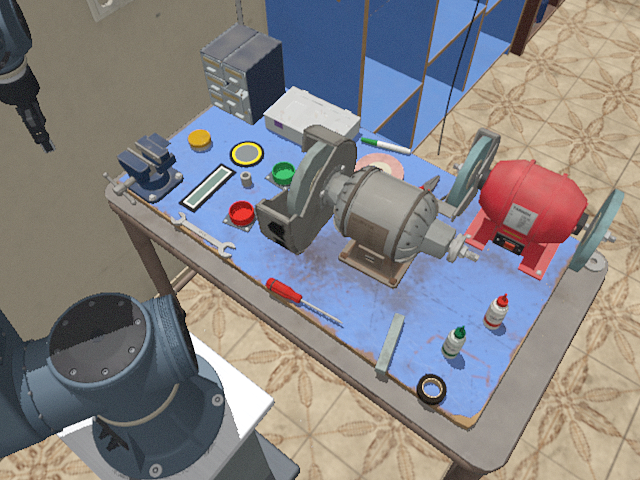

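View pics/top0.png

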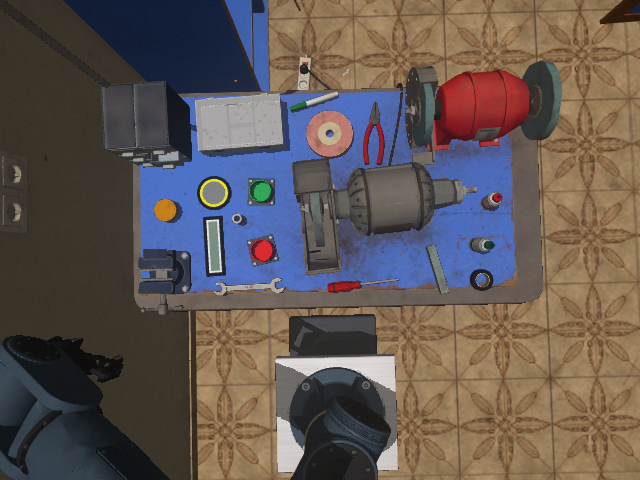

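```bash
cat > h.py <<'E'
import cv2,numpy as np
from scipy.spatial.transform import Rotation as R
from plant import bot,eyes
def cam(n):
    c=eyes.calibration(n); q=c["orientation"]
    return c["camera_matrix"],c["xyz"],R.from_quat([*q[1:],q[0]]).as_matrix()
def cast(n,uv,z):
    K,t,M=cam(n); uv=np.atleast_2d(uv).astype(float)
    r=np.c_[(uv-K[:2,2])/K[0,0],np.ones(len(uv))]@M.T
    return t+r*((z-t[2])/r[:,2])[:,None]
def cloud(n,d):
    K,t,M=cam(n); v,u=np.mgrid[:480,:640]
    return np.dstack([(u-K[0,2])/K[0,0]*d,(v-K[1,2])/K[1,1]*d,d])@M.T+t
def pix(n,p):
    K,t,M=cam(n); c=(np.atleast_2d(p)-t)@M; return c[:,:2]/c[:,2:]*K[0,0]+K[:2,2]
RANGES=dict(red=[((0,120,70),(8,255,255)),((172,120,70),(180,255,255))],green=[((50,90,40),(85,255,255))],
 orange=[((12,130,90),(22,255,255))],yellow=[((22,120,120),(34,255,255))],grey=[((0,0,70),(100,70,230))],
 white=[((0,0,190),(180,60,255))],black=[((0,0,0),(180,120,60))])
def blobs(p,col,roi,amin=8):
    x0,y0,x1,y1=roi; h=cv2.cvtColor(p,cv2.COLOR_BGR2HSV); m=np.zeros(h.shape[:2],np.uint8)
    for a,b in RANGES[col]: m|=cv2.inRange(h,a,b)
    k=np.zeros_like(m); k[y0:y1,x0:x1]=m[y0:y1,x0:x1]
    cs,_=cv2.findContours(k,cv2.RETR_EXTERNAL,cv2.CHAIN_APPROX_NONE)
    return sorted([c[:,0] for c in cs if cv2.contourArea(c)>=amin],key=lambda c:-cv2.contourArea(c))
E
python3 - <<'E'
from h import *
np.set_printoptions(precision=4,suppress=True)
p={n:cv2.imread(f"pics/{n}0.png") for n in("scene","top")}
C={n:cloud(n,np.load(f"pics/{n}0.npy")) for n in p}
for n in p:print(n,'table z',np.median(C[n][{'top':(slice(255,265),slice(320,420)),'scene':(slice(300,340),slice(350,380))}[n]][...,2]))
def show(name,n,col,roi,z,rect=0):
    for c in blobs(p[n],col,roi)[:2]:
        w=cast(n,c,z)[:,:2].astype(np.float32)
        if rect: print(name,n,cv2.minAreaRect(w*1000))
        else:
            (x,y),r=cv2.minEnclosingCircle(w*1000); e=cv2.fitEllipse(w*1000) if len(w)>5 else None
            m=np.zeros(p[n].shape[:2],np.uint8);cv2.drawContours(m,[c],-1,1,-1); zz=C[n][m>0][:,2]
            print(name,n,'circ',np.round([x,y,r],1),'ell',np.round(e[0]+e[1],1) if e else '', 'z pct',np.percentile(zz,[10,50,90]))
for n,a in dict(top=[(145,195,190,228),(190,170,235,212),(200,212,228,280),(245,175,280,208),(245,230,282,268),(425,240,455,298),(480,188,506,215),(468,230,500,258)],
  scene=[(185,125,215,155),(225,135,270,170),(175,160,240,212),(268,160,298,186),(226,198,260,228),(370,310,410,385),(480,290,515,330),(440,322,472,362)]).items():
    for name,col,roi,z,r in zip("tin rmat bar gcup rcup stick oilcap gluecap".split(),"orange yellow white green red grey red green".split(),a,[.024,.004,.004,.026,.026,.022,.1,.11],[0,0,1,0,0,1,0,0]):
        show(name,n,col,roi,z,r)
# bottle clouds by slices, obstacle heights
for nm,(x,y) in dict(oil=(.52,-.44),glue=(.40,-.41)).items():
    for n in p:
        q=C[n].reshape(-1,3); q=q[np.hypot(q[:,0]-x,q[:,1]-y)<.06]
        for a in range(10,130,20):
            s=q[(q[:,2]>a/1e3)&(q[:,2]<a/1e3+.02)]
            if len(s): print(nm,n,a,len(s),s[:,:2].mean(0),s.min(0)[:2],s.max(0)[:2])
crop=cv2.resize(p["top"][165:305,420:530],None,fx=4,fy=4)
cv2.imwrite("pics/c1.png",np.hstack([crop,cv2.resize(p["scene"][280:420,360:530],None,fx=2,fy=4)]))
E
```

```text
scene table z -0.0002616608100979301
top table z -0.0013948113845504428
tin top circ [550.6 439.1  29.4] ell [550.2 439.4  55.7  55.9] z pct [0.0202 0.0232 0.0258]
rmat top circ [595.7 315.6  38.3] ell [595.7 315.7  73.8  74.3] z pct [0.0003 0.0033 0.006 ]
bar top ((452.7140808105469, 317.08416748046875), (139.523193359375, 31.94305992126465), 2.590486526489258)
gcup top circ [594.6 186.9  31.1] ell [594.2 187.2  56.9  60.3] z pct [0.0002 0.0044 0.0241]
rcup top circ [437.7 187.1  29.9] ell [437.9 186.7  57.3  57.4] z pct [-0.0002  0.0038  0.0245]
stick top ((371.87091064453125, -278.365966796875), (75.53347778320312, 135.9303436279297), 88.18807220458984)
oilcap top circ [ 552.8 -405.4   11.1] ell [ 553.  -405.9   19.6   20.5] z pct [0.0852 0.0888 0.1001]
gluecap top circ [ 436.6 -379.2    9.2] ell [ 436.3 -378.6   16.4   16.9] z pct [0.0999 0.1035 0.1056]
tin scene circ [547.2 432.   32.3] ell [546.5 430.9  55.8  61.1] z pct [0.0182 0.0235 0.0269]
rmat scene circ [596.6 313.7  40. ] ell [596.7 313.2  76.4  77.5] z pct [0.0017 0.0045 0.0074]
bar scene ((453.63055419921875, 315.04660
[... 1663 characters left out ...]
ue scene 50 78 [ 0.4254 -0.3826] [ 0.4207 -0.3982] [ 0.4364 -0.3652]
glue scene 70 161 [ 0.4293 -0.3827] [ 0.4203 -0.3988] [ 0.4483 -0.3652]
glue scene 90 108 [ 0.4339 -0.3828] [ 0.4251 -0.3939] [ 0.4476 -0.3718]
glue scene 110 24 [ 0.435  -0.3831] [ 0.429  -0.3856] [ 0.4389 -0.3801]
glue top 10 142 [ 0.3682 -0.3916] [ 0.3401 -0.4172] [ 0.4356 -0.3619]
glue top 30 12 [ 0.4293 -0.3668] [ 0.4217 -0.377 ] [ 0.435  -0.3622]
glue top 50 18 [ 0.4284 -0.3683] [ 0.4215 -0.3757] [ 0.4369 -0.3635]
glue top 70 79 [ 0.4347 -0.375 ] [ 0.4212 -0.3917] [ 0.4537 -0.3639]
glue top 90 60 [ 0.4366 -0.3797] [ 0.4281 -0.3911] [ 0.4458 -0.3724]
glue top 110 10 [ 0.4363 -0.3824] [ 0.4349 -0.3877] [ 0.4378 -0.3798]
```

Run:
```python
from h import *
np.set_printoptions(precision=3,suppress=True)
Q=np.vstack([cloud(n,np.load(f"pics/{n}0.npy")).reshape(-1,3)[np.load(f"pics/{n}0.npy").ravel()>0] for n in("top","scene")])
def near(nm,x0,x1,y0,y1,z0,z1,show=1):
    s=Q[(Q[:,0]>x0)&(Q[:,0]<x1)&(Q[:,1]>y0)&(Q[:,1]<y1)&(Q[:,2]>z0)&(Q[:,2]<z1)]
    if len(s): print(nm,len(s),np.percentile(s,1,axis=0),np.percentile(s,99,axis=0))
    return s
s=near("stick",.27,.48,-.34,-.2,.016,.03); print(cv2.minAreaRect((s[:,:2]*1000).astype(np.float32)), s[:,2].mean())
near("bush",.48,.56,.21,.28,.012,.04)
near("tape",.3,.4,-.44,-.34,.01,.03)
near("drawer",.55,.9,.35,.7,.04,.4)
near("wall",.3,.6,.47,.9,.1,.3)
near("box",.62,.9,.1,.36,.03,.3)
near("vise",.3,.5,.36,.6,.03,.3)
near("grinder",.2,.7,-.4,.15,.24,.5)
near("grinderall",.25,.7,-.05,.15,.05,.5)
near("redgr low",.5,1,-.6,-.2,.13,.2)
near("redgr hi",.5,1,-.6,-.2,.2,.5)
near("highany",.2,.9,-.5,.4,.3,.6)
```

```text
stick 1091 [ 0.315 -0.3    0.016] [ 0.439 -0.251  0.026]
((377.6664733886719, -275.0413818359375), (132.3356170654297, 24.108154296875), 15.243439674377441) 0.021382453286666433
bush 198 [0.51  0.234 0.012] [0.536 0.261 0.034]
tape 753 [ 0.319 -0.418  0.01 ] [ 0.374 -0.364  0.023]
drawer 35192 [0.554 0.373 0.046] [0.879 0.604 0.394]
wall 16119 [0.303 0.595 0.102] [0.597 0.604 0.298]
box 7218 [0.701 0.127 0.034] [0.841 0.344 0.055]
vise 8521 [0.302 0.392 0.033] [0.496 0.6   0.296]
grinder 1811 [ 0.511 -0.003  0.24 ] [0.599 0.081 0.261]
grinderall 11460 [ 0.379 -0.046  0.051] [0.635 0.078 0.259]
redgr low 13066 [ 0.511 -0.506  0.133] [ 0.845 -0.205  0.199]
redgr hi 9893 [ 0.51  -0.502  0.2  ] [ 0.827 -0.201  0.238]
highany 3188 [0.2   0.335 0.495] [0.243 0.399 0.598]
```

Run:
```python
from h import *
np.set_printoptions(precision=3,suppress=True)
Q=np.vstack([cloud(n,np.load(f"pics/{n}0.npy")).reshape(-1,3)[np.load(f"pics/{n}0.npy").ravel()>0] for n in("top","scene")])
for nm,x0,x1,y0,y1,z0,z1 in [("drawer",.58,.9,.37,.58,.04,.4),("redgr",.5,.9,-.48,-.35,.13,.4),("redgr",.5,.9,-.48,-.35,.03,.13),("redgrY",.45,.65,-.36,-.2,.04,.4),("redgrY2",.5,.62,-.56,-.45,.04,.4),("grshaft",.4,.7,-.32,-.05,.05,.4),("ch",.2,.36,-.1,.2,.05,.3)]:
    s=Q[(Q[:,0]>x0)&(Q[:,0]<x1)&(Q[:,1]>y0)&(Q[:,1]<y1)&(Q[:,2]>z0)&(Q[:,2]<z1)]
    if len(s): print(nm,len(s),np.percentile(s,.5,axis=0),np.percentile(s,99.5,axis=0))
    else: print(nm,0)
```

```text
drawer 12553 [0.654 0.371 0.043] [0.832 0.525 0.381]
redgr 6606 [ 0.686 -0.48   0.133] [ 0.85  -0.35   0.226]
redgr 1538 [ 0.534 -0.48   0.031] [ 0.853 -0.35   0.129]
redgrY 4700 [ 0.477 -0.334  0.105] [ 0.648 -0.2    0.228]
redgrY2 0
grshaft 16300 [ 0.468 -0.316  0.057] [ 0.699 -0.052  0.231]
ch 0
```

Request:
apply_moves(moves="40 -7.5 -5 0 0 0 1;40 -7.5 -5 0 0 0 1;40 -7.5 -5 0 0 0 1;40 -7.5 -5 0 0 0 1;40 -7.5 -5 0 0 0 1;40 -7.5 -5 0 0 0 1;40 -7.5 -5 0 0 0 1;40 -7.5 -5 0 0 0 1")

```text
time_s: 0.77
position: [0.5509, 0.4391, 0.2156]
tcp_rot: [-0.0, 0.213, 0.977, -0.0]
force: [0.2, 0.8, -0.2]
finger_gap: 0.0855
grip_force: 0.0
```

Request:
apply_moves(moves="0 0 -40 0 0 0 1;0 0 -40 0 0 0 1;0 0 -40 0 0 0 1;0 0 -40 0 0 0 1;0 0 -20 0 0 0 1;0 0 -10 0 0 0 1;0 0 0 0 0 0 1;0 0 0 0 0 0 1")

```text
time_s: 1.43
position: [0.5496, 0.4403, 0.0272]
tcp_rot: [0.0, 0.213, 0.977, 0.0]
force: [1.6, 0.4, -0.7]
finger_gap: 0.0852
grip_force: 0.0
```

Request:
apply_moves(moves="0 0 0 0 0 0 -1;0 0 0 0 0 0 -1;0 0 0 0 0 0 -1;0 0 0 0 0 0 -1;0 0 0 0 0 0 -1;0 0 0 0 0 0 -1")

```text
time_s: 1.93
position: [0.55, 0.4406, 0.029]
tcp_rot: [0.001, 0.213, 0.977, 0.001]
force: [-2.9, -2.0, 10.2]
finger_gap: 0.0569
grip_force: 63.0
```

Request:
apply_moves(moves="0 0 20 0 0 0 -1;0 0 20 0 0 0 -1;11 -31 0 0 0 0 -1;11.5 -31 0 0 0 0 -1;11.5 -31 0 0 0 0 -1;12 -31 0 0 0 0 -1;0 0 0 0 0 0 -1;0 0 0 0 0 0 -1")

```text
time_s: 2.6
position: [0.5961, 0.3147, 0.0673]
tcp_rot: [0.0, 0.215, 0.977, 0.0]
force: [0.4, 0.1, -1.9]
finger_gap: 0.0573
grip_force: 64.9
```

Run:
```python
from h import *
p,d=eyes.get_image("scene"); cv2.imwrite("pics/s1.png",cv2.resize(p[80:240,100:340],None,fx=3,fy=3))
p,d=eyes.get_image("top"); o=bot.get_obs(); print(o["position"],o["force"],o["finger_gap"])
for c in blobs(p,"orange",(180,160,250,230))[:2]: print(cv2.minEnclosingCircle((cast("top",c,.067)[:,:2]*1000).astype(np.float32)))
```

```text
[0.59514304 0.31664268 0.06695337] [-0.29757575  0.13102464 -0.93998164] 0.05702752916140975
```

View pics/s1.png

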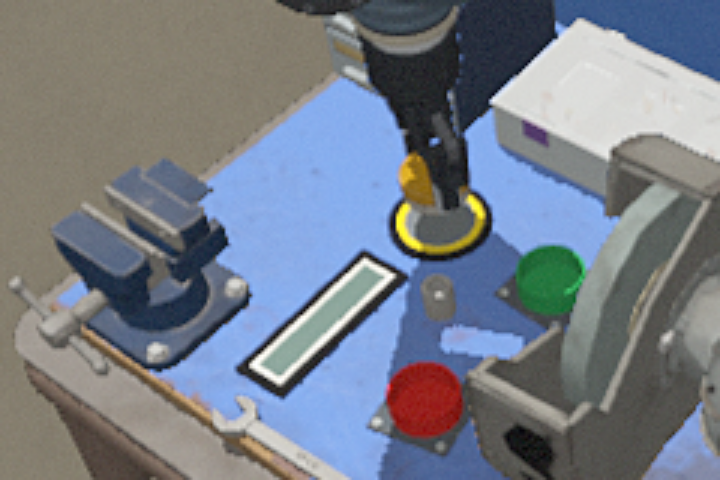

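Run:
```python
from h import *
np.set_printoptions(precision=3,suppress=True)
for n,roi in(("scene",(215,115,270,160)),("top",(180,160,250,230))):
    p,d=eyes.get_image(n); C=cloud(n,d)
    for c in blobs(p,"orange",roi)[:2]:
        m=np.zeros((480,640),np.uint8);cv2.drawContours(m,[c],-1,1,-1); s=C[m>0]; s=s[(s[:,2]>.01)&(s[:,2]<.15)]
        u,w,v=np.linalg.svd(s-s.mean(0)); print(n,len(s),s.mean(0),s.min(0),s.max(0),w,v[2])
```

```text
scene 125 [0.581 0.318 0.061] [0.565 0.295 0.049] [0.602 0.344 0.095] [0.162 0.068 0.047] [ 0.189 -0.099 -0.977]
```

Request:
apply_moves(moves="0 -1 -15 0 0 0 -1;0 0 -15 0 0 0 -1;0 0 -4 0 0 0 -1;0 0 -2 0 0 0 -1;0 0 0 0 0 0 -1")

```text
time_s: 3.22
position: [0.5944, 0.3157, 0.0312]
tcp_rot: [-0.001, 0.213, 0.977, -0.0]
force: [-12.7, -3.3, 27.5]
finger_gap: 0.0568
grip_force: 70.0
```

Request:
apply_moves(moves="0 0 0 0 0 0 1;0 0 0 0 0 0 1;0 0 0 0 0 0 1;0 0 20 0 0 0 1;0 0 40 0 0 0 1;0 0 40 0 0 0 1;0 0 40 0 0 0 1;0 0 40 0 0 0 1")

```text
time_s: 3.88
position: [0.5948, 0.3149, 0.2111]
tcp_rot: [-0.0, 0.213, 0.977, -0.0]
force: [0.9, -0.5, -0.3]
finger_gap: 0.0853
grip_force: 0.0
```

Request:
apply_moves(moves="-5 -13 39 0 0 5 1;-5 -13 39 0 0 5 1;-5 -13 39 0 0 5 1;-14 -38 8 0 0 5 1;-14 -38 8 0 0 5 1;-14 -38 0 0 0 5 1;-14 -38 0 0 0 5 1;-14 -38 0 0 0 5 1")

```text
time_s: 4.55
position: [0.5092, 0.0846, 0.3426]
tcp_rot: [-0.0, -0.136, 0.991, -0.0]
force: [0.4, -0.4, 0.4]
finger_gap: 0.0855
grip_force: 0.0
```

Run:
```python
from h import *
p,d=eyes.get_image("top"); s,_=eyes.get_image("scene"); cv2.imwrite("pics/s2.png",np.hstack([cv2.resize(s[100:240,120:320],None,fx=2,fy=2),cv2.resize(p[150:290,130:330],None,fx=2,fy=2)]))
for n,q,roi in(("top",p,(180,160,250,230)),("scene",s,(225,125,275,175))):
  for c in blobs(q,"orange",roi)[:1]: print(n,cv2.minEnclosingCircle((cast(n,c,.028)[:,:2]*1000).astype(np.float32)))
```

```text
top ((595.5016479492188, 315.7671203613281), 29.805023193359375)
scene ((592.79052734375, 308.2601318359375), 31.658403396606445)
```

View pics/s2.png

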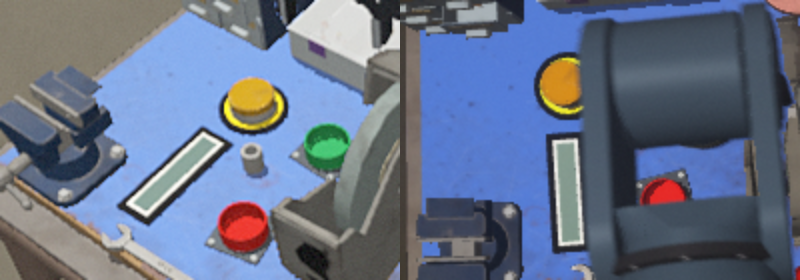

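Request:
apply_moves(moves="-14 -38 0 0 0 0 1;-14 -38 0 0 0 0 1;-14 -38 0 0 0 0 1;-14 -38 0 0 0 0 1;-14 -38 0 0 0 0 1;-14 -38 0 0 0 0 1;-14 -38 0 0 0 0 1;-14 -38 0 0 0 0 1")

```text
time_s: 5.32
position: [0.3976, -0.2194, 0.3429]
tcp_rot: [-0.0, -0.134, 0.991, 0.0]
force: [1.7, 0.7, 0.0]
finger_gap: 0.0854
grip_force: 0.0
```

Request:
apply_moves(moves="-10 -28 -20 0 0 0 1;-10 -28 -25 0 0 0 1;0 0 -40 0 0 0 1;0 0 -40 0 0 0 1;0 0 -40 0 0 0 1;0 0 -40 0 0 0 1;0 0 -35 0 0 0 1;0 0 0 0 0 0 1")

```text
time_s: 5.98
position: [0.3759, -0.2716, 0.0975]
tcp_rot: [-0.003, -0.133, 0.991, 0.004]
force: [0.1, 0.8, -1.5]
finger_gap: 0.0849
grip_force: 0.0
```

Request:
apply_moves(moves="1 -3 -37 0 0 0 1;0 0 -25 0 0 0 1;0 0 -6 0 0 0 1;0 0 0 0 0 0 1")

```text
time_s: 6.32
position: [0.3793, -0.2768, 0.0352]
tcp_rot: [-0.001, -0.134, 0.991, 0.001]
force: [0.5, -0.1, 0.8]
finger_gap: 0.0853
grip_force: 0.0
```

Request:
apply_moves(moves="0 0 0 0 0 0 -1;0 0 0 0 0 0 -1;0 0 0 0 0 0 -1;0 0 0 0 0 0 -1;0 0 0 0 0 0 -1;0 0 0 0 0 0 -1;0 0 0 0 0 0 -1;0 0 0 0 0 0 -1")

```text
time_s: 6.98
position: [0.3794, -0.2772, 0.0362]
tcp_rot: [0.0, -0.134, 0.991, -0.0]
force: [-2.5, 1.2, 12.4]
finger_gap: 0.0204
grip_force: 59.1
```

Request:
apply_moves(moves="0 0 40 0 0 0 -1;0 0 40 0 0 0 -1;0 0 40 0 0 0 -1;0 0 40 0 0 0 -1;0 0 40 0 0 0 -1;0 0 40 0 0 0 -1;0 0 40 0 0 0 -1;0 0 40 0 0 0 -1")

```text
time_s: 7.65
position: [0.3785, -0.2765, 0.3576]
tcp_rot: [0.0, -0.134, 0.991, -0.0]
force: [0.9, 0.2, -1.4]
finger_gap: 0.0204
grip_force: 59.9
```

Request:
apply_moves(moves="3 28 20 0 0 0 -1;5 39 0 0 0 -2 -1;5 39 0 0 0 -2 -1;5 39 0 0 0 -2 -1;5 39 0 0 0 -2 -1;5 39 0 0 0 -2 -1;5 39 0 0 0 -2 -1;5 39 0 0 0 -0.8 -1")

```text
time_s: 8.32
position: [0.4166, 0.0259, 0.3755]
tcp_rot: [0.0, -0.021, 1.0, -0.0]
force: [0.4, -1.5, -1.6]
finger_gap: 0.0201
grip_force: 60.0
```

Request:
apply_moves(moves="5 39 0 0 0 0 -1;5 39 0 0 0 0 -1;5 39 0 0 0 0 -1;5 39 0 0 0 0 -1;5 39 0 0 0 0 -1;5 39 0 0 0 0 -1;5 39 0 0 0 0 -1;0 0 0 0 0 0 -1")

```text
time_s: 8.98
position: [0.4518, 0.3019, 0.3745]
tcp_rot: [-0.001, -0.024, 1.0, 0.001]
force: [0.5, -0.6, 0.1]
finger_gap: 0.0201
grip_force: 59.9
```

Request:
apply_moves(moves="2 14 -35 0 0 0 -1;0 0 -40 0 0 0 -1;0 0 -40 0 0 0 -1;0 0 -40 0 0 0 -1;0 0 -40 0 0 0 -1;0 0 -40 0 0 0 -1;0 0 -35 0 0 0 -1;0 0 0 0 0 0 -1")

```text
time_s: 9.65
position: [0.451, 0.3089, 0.0994]
tcp_rot: [-0.005, -0.022, 1.0, -0.003]
force: [-1.6, -0.7, -2.8]
finger_gap: 0.02
grip_force: 59.9
```

Run:
```python
from h import *
p,d=eyes.get_image("top"); s,_=eyes.get_image("scene"); cv2.imwrite("pics/s3.png",np.hstack([cv2.resize(s[130:230,140:270],None,fx=3,fy=3),cv2.resize(p[180:280,170:300],None,fx=3,fy=3)]))
print(bot.get_obs()["position"])
```

```text
[0.45406355 0.3107541  0.10562682]
```

View pics/s3.png

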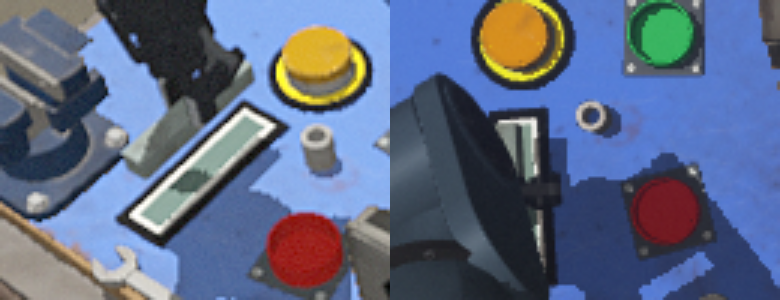

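Request:
apply_moves(moves="0 5 -25 0 0 0 -1;0 0 -25 0 0 0 -1;0 0 -8 0 0 0 -1;0 0 0 0 0 0 -1")

```text
time_s: 10.08
position: [0.4543, 0.316, 0.0479]
tcp_rot: [-0.0, -0.022, 1.0, -0.0]
force: [-0.6, -0.3, -0.6]
finger_gap: 0.0201
grip_force: 59.9
```

Request:
apply_moves(moves="0 0 -5 0 0 0 -1;0 0 -2 0 0 0 -1;0 0 0 0 0 0 -1")

```text
time_s: 10.33
position: [0.4547, 0.3162, 0.0413]
tcp_rot: [0.001, -0.022, 1.0, 0.0]
force: [-0.6, 0.4, -2.7]
finger_gap: 0.0203
grip_force: 59.9
```

Request:
apply_moves(moves="0 0 -1.5 0 0 0 -1;0 0 0 0 0 0 1;0 0 0 0 0 0 1;0 0 0 0 0 0 1;0 0 0 0 0 0 1;0 0 20 0 0 0 1;0 0 40 0 0 0 1;0 0 40 0 0 0 1")

```text
time_s: 11.0
position: [0.4534, 0.3155, 0.1391]
tcp_rot: [-0.001, -0.022, 1.0, -0.001]
force: [0.7, 0.0, 0.4]
finger_gap: 0.0855
grip_force: 0.0
```

Request:
apply_moves(moves="0 0 40 0 0 0 1;0 0 40 0 0 0 1;0 0 40 0 0 0 1;0 0 40 0 0 0 1;0 0 40 0 0 0 1;0 -30 25 0 0 0 1;0 -40 0 0 0 0 1;0 -40 0 0 0 0 1")

```text
time_s: 11.67
position: [0.4541, 0.2052, 0.3654]
tcp_rot: [0.002, -0.023, 1.0, 0.0]
force: [0.7, -0.7, -0.2]
finger_gap: 0.0852
grip_force: 0.0
```

Request:
apply_moves(moves="-1 -40 0 0 0 0 1;-1 -40 0 0 0 0 1;-1 -40 0 0 0 0 1;-1 -40 0 0 0 0 1;-1 -40 0 0 0 0 1;-1 -40 0 0 0 0 1;-1 -40 0 0 0 0 1;-1 -40 0 0 0 0 1")

```text
time_s: 12.33
position: [0.4455, -0.1159, 0.364]
tcp_rot: [0.0, -0.022, 1.0, -0.0]
force: [0.9, 0.4, -0.6]
finger_gap: 0.0853
grip_force: 0.0
```

Run:
```python
from h import *
np.set_printoptions(precision=4,suppress=True)
p,d=eyes.get_image("top"); C=cloud("top",d); s=C[205:290,190:240].reshape(-1,3); s=s[(s[:,2]>.02)&(s[:,2]<.032)]
print(len(s),cv2.minAreaRect((s[:,:2]*1000).astype(np.float32)))
for c in blobs(p,"white",(195,205,232,285))[:2]: print(cv2.minAreaRect((cast("top",c,.004)[:,:2]*1000).astype(np.float32)))
cv2.imwrite("pics/s4.png",np.hstack([cv2.resize(p[160:290,130:330],None,fx=3,fy=3)]))
```

```text
459 ((461.07391357421875, 287.40179443359375), (86.18759155273438, 147.17835998535156), 88.57429504394531)
```

View pics/s4.png

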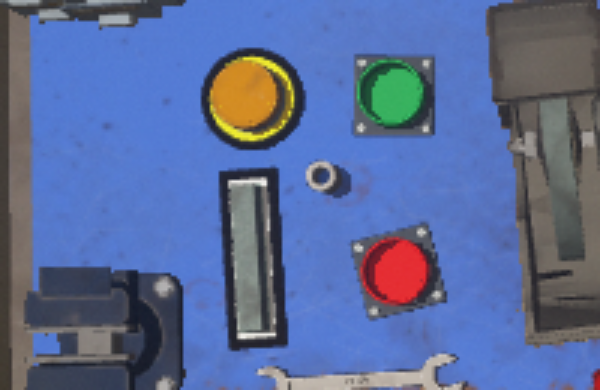

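Request:
apply_moves(moves="-2 -38 0 0 0 0 1;-1 -38 0 0 0 0 1;-1 -38 0 0 0 0 1;-1 -38 0 0 0 0 1;-1 -38 0 0 0 0 1;-1 -38 0 0 0 0 1;-1 -37 0 0 0 0 1;0 0 0 0 0 0 1")

```text
time_s: 13.05
position: [0.4371, -0.384, 0.3628]
tcp_rot: [-0.0, -0.021, 1.0, -0.0]
force: [0.9, 0.8, -0.1]
finger_gap: 0.0854
grip_force: 0.0
```

Request:
apply_moves(moves="0 0 -40 0 0 0 1;0 0 -40 0 0 0 1;0 0 -40 0 0 0 1;0 0 -40 0 0 0 1;0 0 -20 0 0 0 1;0 0 0 0 0 0 1;0 0 0 0 0 0 1")

```text
time_s: 13.63
position: [0.4382, -0.3788, 0.1839]
tcp_rot: [-0.0, -0.023, 1.0, 0.0]
force: [0.1, -0.1, 1.5]
finger_gap: 0.0853
grip_force: 0.0
```

Run:
```python
from h import *
s,d=eyes.get_image("scene"); cv2.imwrite("pics/s5.png",cv2.resize(s[240:420,380:560],None,fx=3,fy=3)); print(bot.get_obs()["position"])
```

```text
[ 0.43869034 -0.37936485  0.18521143]
```

View pics/s5.png

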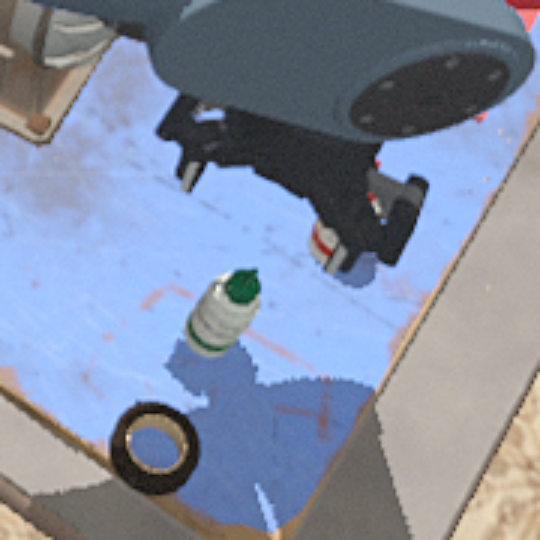

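Request:
apply_moves(moves="0 -1 -35 0 0 0 1;0 0 -35 0 0 0 1;0 0 -20 0 0 0 1;0 0 -4 0 0 0 1;0 0 0 0 0 0 1;0 0 0 0 0 0 1")

```text
time_s: 14.18
position: [0.4392, -0.381, 0.0922]
tcp_rot: [0.001, -0.022, 1.0, -0.001]
force: [0.8, 0.1, 0.9]
finger_gap: 0.0856
grip_force: 0.0
```

Request:
apply_moves(moves="0 0 0 0 0 0 -1;0 0 0 0 0 0 -1;0 0 0 0 0 0 -1;0 0 0 0 0 0 -1;0 0 0 0 0 0 -1;0 0 0 0 0 0 -1;0 0 0 0 0 0 -1")

```text
time_s: 14.77
position: [0.4386, -0.3803, 0.0906]
tcp_rot: [0.001, -0.022, 1.0, -0.0]
force: [-0.5, 1.6, 5.6]
finger_gap: 0.0316
grip_force: 58.9
```

Request:
apply_moves(moves="0 0 20 0 0 0 -1;0 0 40 0 0 0 -1;0 0 40 0 0 0 -1;0 0 40 0 0 0 -1;0 0 40 0 0 0 -1;0 0 40 0 0 0 -1;0 0 40 0 0 0 -1;0 0 40 0 0 0 -1")

```text
time_s: 15.43
position: [0.4377, -0.3796, 0.3919]
tcp_rot: [-0.0, -0.022, 1.0, 0.0]
force: [1.3, -0.3, -0.9]
finger_gap: 0.0314
grip_force: 60.1
```

Request:
apply_moves(moves="5 20 30 0 0 0 -1;10 38 0 0 0 0 -1;10 38 0 0 0 0 -1;10 38 0 0 0 0 -1;10 38 0 0 0 0 -1;10 38 0 0 0 0 -1;10 38 0 0 0 0 -1;10 38 0 0 0 0 -1")

```text
time_s: 16.1
position: [0.513, -0.0921, 0.4199]
tcp_rot: [-0.0, -0.022, 1.0, 0.0]
force: [0.4, -0.2, -1.4]
finger_gap: 0.0311
grip_force: 60.1
```

Request:
apply_moves(moves="10 38 0 0 0 0 -1;10 38 0 0 0 0 -1;10 38 0 0 0 0 -1;10 38 0 0 0 0 -1;10 38 0 0 0 0 -1;10 38 0 0 0 0 -1;10 38 0 0 0 0 -1;0 0 0 0 0 0 -1")

```text
time_s: 16.77
position: [0.5834, 0.1776, 0.4187]
tcp_rot: [-0.001, -0.025, 1.0, 0.001]
force: [0.9, -0.5, -1.7]
finger_gap: 0.0312
grip_force: 60.2
```

Request:
apply_moves(moves="10 8 -30 0 0 0 -1;0 0 -40 0 0 0 -1;0 0 -40 0 0 0 -1;0 0 -40 0 0 0 -1;0 0 -40 0 0 0 -1;0 0 -40 0 0 0 -1;0 0 -35 0 0 0 -1;0 0 0 0 0 0 -1")

```text
time_s: 17.43
position: [0.5897, 0.1791, 0.1479]
tcp_rot: [-0.006, -0.022, 1.0, -0.001]
force: [-0.5, -0.8, -2.5]
finger_gap: 0.0311
grip_force: 60.2
```

Run:
```python
from h import *
s,d=eyes.get_image("scene"); p,d=eyes.get_image("top");cv2.imwrite("pics/s6.png",np.hstack([cv2.resize(s[100:240,210:350],None,fx=3,fy=3),cv2.resize(p[140:260,200:310],None,fx=3.5,fy=3.5)])); print(bot.get_obs()["position"])
print(pix("scene",[[.5945,.187,.026],[.5945,.187,.056]]))
```

```text
[0.5931361  0.17990911 0.15512162]
[[282.3828209  169.79351591]
 [281.6135931  161.59406448]]
```

View pics/s6.png

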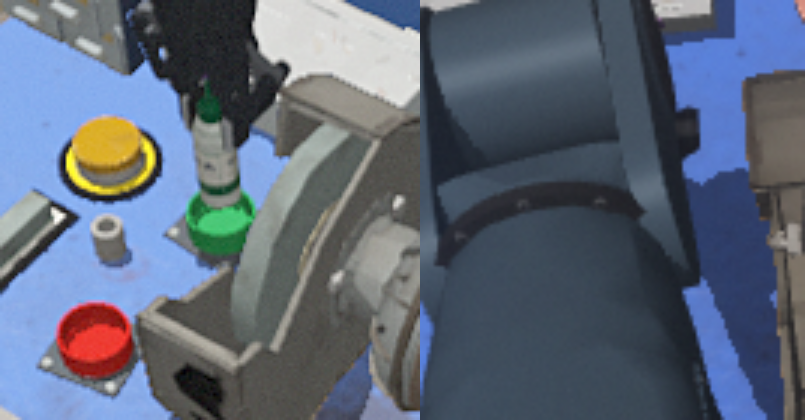

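Request:
apply_moves(moves="1 6 -15 0 0 0 -1;0 0 -12 0 0 0 -1;0 0 0 0 0 0 -1;0 0 0 0 0 0 -1")

```text
time_s: 17.87
position: [0.5941, 0.1861, 0.1279]
tcp_rot: [-0.0, -0.023, 1.0, -0.0]
force: [-0.0, -0.0, -1.7]
finger_gap: 0.0313
grip_force: 60.2
```

Run:
```python
from h import *
np.set_printoptions(precision=4,suppress=True)
s,d=eyes.get_image("scene"); cv2.imwrite("pics/s7.png",cv2.resize(s[120:200,240:330],None,fx=6,fy=6,interpolation=cv2.INTER_CUBIC)); o=bot.get_obs(); print(o["position"])
z=o["position"][2]-.0906; print(z,cast("scene",[283.7,163],.064))
C=cloud("scene",d)[120:200,240:330].reshape(-1,3)
for a in range(40,130,15):
    q=C[(np.hypot(C[:,0]-.59,C[:,1]-.187)<.035)&(C[:,2]>a/1e3)&(C[:,2]<a/1e3+.015)]
    if len(q):print(a,len(q),q.min(0)[:2],q.max(0)[:2])
```

```text
[0.5944 0.1861 0.1284]
0.03776021075814716 [[0.5887 0.1749 0.064 ]]
40 54 [0.5769 0.1682] [0.6073 0.1946]
55 61 [0.5766 0.1679] [0.6075 0.1968]
70 51 [0.5754 0.1687] [0.6061 0.1921]
85 57 [0.5751 0.1668] [0.6048 0.1957]
100 70 [0.5743 0.1569] [0.6037 0.2127]
115 131 [0.5742 0.1556] [0.605  0.2163]
```

View pics/s7.png

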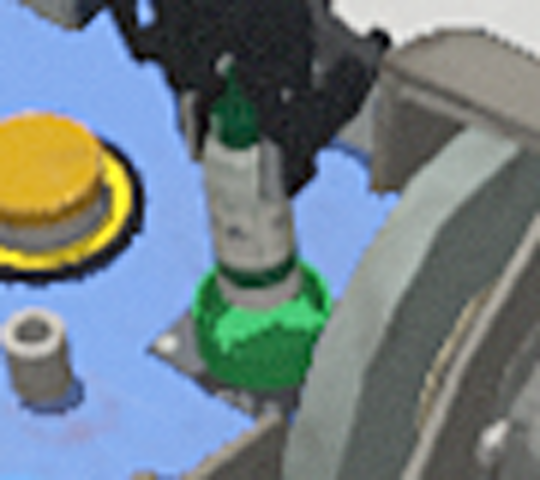

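Request:
apply_moves(moves="0 1 -12 0 0 0 -1;0 0 -12 0 0 0 -1;0 0 -6 0 0 0 -1;0 0 0 0 0 0 -1;0 0 0 0 0 0 -1")

```text
time_s: 18.33
position: [0.5939, 0.1869, 0.0971]
tcp_rot: [-0.001, -0.022, 1.0, -0.0]
force: [0.2, 0.4, -1.2]
finger_gap: 0.0311
grip_force: 60.2
```

Request:
apply_moves(moves="0 0 -2 0 0 0 -1;0 0 0 0 0 0 -1;0 0 0 0 0 0 -1")

```text
time_s: 18.58
position: [0.5943, 0.187, 0.096]
tcp_rot: [0.0, -0.022, 1.0, 0.0]
force: [0.4, 0.7, -1.2]
finger_gap: 0.0315
grip_force: 60.2
```

Request:
apply_moves(moves="0 0 -1.5 0 0 0 -1;0 0 0 0 0 0 -0.1;0 0 0 0 0 0 0.3;0 0 0 0 0 0 1;0 0 0 0 0 0 1;0 0 0 0 0 0 1;0 0 0 0 0 0 1")

```text
time_s: 19.17
position: [0.5942, 0.187, 0.0944]
tcp_rot: [0.0, -0.022, 1.0, 0.0]
force: [-0.0, 0.8, -0.2]
finger_gap: 0.086
grip_force: 0.0
```

Request:
apply_moves(moves="0 0 20 0 0 0 1;0 0 35 0 0 0 1;0 0 40 0 0 0 1;0 0 40 0 0 0 1;0 0 40 0 0 0 1;0 0 40 0 0 0 1;0 0 40 0 0 0 1;0 0 15 0 0 0 1")

```text
time_s: 19.83
position: [0.5949, 0.1872, 0.3707]
tcp_rot: [0.004, -0.023, 1.0, 0.001]
force: [-0.2, 0.2, 0.6]
finger_gap: 0.0854
grip_force: 0.0
```

Request:
apply_moves(moves="-3 -40 0 0 0 0 1;-3 -40 0 0 0 0 1;-3 -40 0 0 0 0 1;-3 -40 0 0 0 0 1;-3 -40 0 0 0 0 1;-3 -40 0 0 0 0 1;-3 -40 0 0 0 0 1;-3 -40 0 0 0 0 1")

```text
time_s: 20.5
position: [0.5696, -0.1349, 0.3645]
tcp_rot: [0.0, -0.022, 1.0, -0.0]
force: [0.4, 1.0, 0.0]
finger_gap: 0.0854
grip_force: 0.0
```

Request:
apply_moves(moves="-3 -40 0 0 0 0 1;-3 -40 0 0 0 0 1;-3 -40 0 0 0 0 1;-3 -40 0 0 0 0 1;-3 -40 0 0 0 0 1;-3 -40 0 0 0 0 1;-1 -40 0 0 0 0 1;0 0 0 0 0 0 1")

```text
time_s: 21.17
position: [0.5493, -0.4191, 0.3628]
tcp_rot: [-0.001, -0.02, 1.0, -0.0]
force: [-0.5, 0.4, -0.1]
finger_gap: 0.0852
grip_force: 0.0
```

Run:
```python
from h import *
np.set_printoptions(precision=4,suppress=True)
s,d=eyes.get_image("scene"); p,e=eyes.get_image("top"); print(bot.get_obs()["position"])
C=cloud("top",e).reshape(-1,3);D=cloud("scene",d).reshape(-1,3)
for nm,C,(x,y) in(("glue top",C,(.594,.187)),("glue sc",D,(.594,.187)),("oil sc",D,(.552,-.416))):
  for a in range(20,140,20):
    q=C[(np.hypot(C[:,0]-x,C[:,1]-y)<.04)&(C[:,2]>a/1e3)&(C[:,2]<a/1e3+.02)]
    if len(q)>2:print(nm,a,len(q),q.min(0)[:2],q.max(0)[:2])
```

```text
[ 0.5506 -0.4143  0.3634]
glue top 20 96 [0.5666 0.1603] [0.623  0.2167]
glue top 40 10 [0.5752 0.1687] [0.5952 0.1902]
glue top 60 21 [0.5749 0.1665] [0.598 0.197]
glue top 80 72 [0.5746 0.1682] [0.605  0.1987]
glue top 100 54 [0.5786 0.1724] [0.5987 0.19  ]
glue top 120 5 [0.5854 0.1774] [0.5885 0.1818]
oil sc 20 108 [ 0.5311 -0.4351] [ 0.5492 -0.3989]
oil sc 40 99 [ 0.5337 -0.4344] [ 0.5523 -0.3982]
oil sc 60 188 [ 0.5344 -0.4336] [ 0.5614 -0.3978]
oil sc 80 108 [ 0.5431 -0.4254] [ 0.5655 -0.404 ]
oil sc 100 19 [ 0.5513 -0.4169] [ 0.557  -0.4116]
```

Request:
apply_moves(moves="1.5 -1.5 -40 0 0 0 1;0 0 -40 0 0 0 1;0 0 -40 0 0 0 1;0 0 -40 0 0 0 1;0 0 -30 0 0 0 1;0 0 0 0 0 0 1;0 0 0 0 0 0 1")

```text
time_s: 21.85
position: [0.5528, -0.4134, 0.1743]
tcp_rot: [-0.001, -0.023, 1.0, 0.001]
force: [-0.2, -0.3, 0.6]
finger_gap: 0.0853
grip_force: 0.0
```

Request:
apply_moves(moves="0 -2 -35 0 0 0 1;0 0 -35 0 0 0 1;0 0 -20 0 0 0 1;0 0 -10 0 0 0 1;0 0 0 0 0 0 1;0 0 0 0 0 0 1")

```text
time_s: 22.35
position: [0.5538, -0.4172, 0.0769]
tcp_rot: [0.001, -0.023, 1.0, -0.001]
force: [0.4, 0.6, 0.8]
finger_gap: 0.0852
grip_force: 0.0
```

Request:
apply_moves(moves="0 0 0 0 0 0 -1;0 0 0 0 0 0 -1;0 0 0 0 0 0 -1;0 0 0 0 0 0 -1;0 0 0 0 0 0 -1;0 0 0 0 0 0 -1;0 0 0 0 0 0 -1")

```text
time_s: 22.93
position: [0.5532, -0.4168, 0.0755]
tcp_rot: [0.001, -0.022, 1.0, -0.0]
force: [0.1, 1.0, 4.9]
finger_gap: 0.0333
grip_force: 59.5
```

Request:
apply_moves(moves="0 0 20 0 0 0 -1;0 0 40 0 0 0 -1;0 0 40 0 0 0 -1;0 0 40 0 0 0 -1;0 0 40 0 0 0 -1;0 0 40 0 0 0 -1;0 0 40 0 0 0 -1;0 0 40 0 0 0 -1")

```text
time_s: 23.6
position: [0.5522, -0.4162, 0.3766]
tcp_rot: [0.0, -0.022, 1.0, -0.0]
force: [0.2, -0.8, -1.7]
finger_gap: 0.0336
grip_force: 60.1
```

Request:
apply_moves(moves="-4 20 30 0 0 0 -1;-7.5 39 0 0 0 0 -1;-7.5 39 0 0 0 0 -1;-7.5 39 0 0 0 0 -1;-7.5 39 0 0 0 0 -1;-7.5 39 0 0 0 0 -1;-7.5 39 0 0 0 0 -1;-7.5 39 0 0 0 0 -1")

```text
time_s: 24.27
position: [0.4952, -0.1218, 0.4044]
tcp_rot: [0.0, -0.022, 1.0, -0.0]
force: [1.1, -0.1, -1.7]
finger_gap: 0.0332
grip_force: 60.1
```

Request:
apply_moves(moves="-7.5 39 0 0 0 0 -1;-7.5 39 0 0 0 0 -1;-7.5 39 0 0 0 0 -1;-7.5 39 0 0 0 0 -1;-7.5 39 0 0 0 0 -1;-7.5 39 0 0 0 0 -1;-7.5 39 0 0 0 0 -1;0 0 0 0 0 0 -1")

```text
time_s: 24.93
position: [0.4419, 0.1545, 0.4045]
tcp_rot: [-0.0, -0.025, 1.0, 0.001]
force: [0.9, -0.9, -0.5]
finger_gap: 0.0333
grip_force: 60.2
```

Request:
apply_moves(moves="-4 31 0 0 0 0 -1;0 0 -40 0 0 0 -1;0 0 -40 0 0 0 -1;0 0 -40 0 0 0 -1;0 0 -40 0 0 0 -1;0 0 -40 0 0 0 -1;0 0 -40 0 0 0 -1;0 0 0 0 0 0 -1")

```text
time_s: 25.6
position: [0.4363, 0.1792, 0.1585]
tcp_rot: [-0.005, -0.022, 1.0, -0.001]
force: [-2.3, -0.1, -3.1]
finger_gap: 0.0332
grip_force: 60.5
```

Request:
apply_moves(moves="0 0 0 0 0 0 -1;0 0 0 0 0 0 -1")

```text
time_s: 25.77
position: [0.4408, 0.1807, 0.1664]
tcp_rot: [0.001, -0.022, 1.0, 0.0]
force: [0.9, -0.3, -0.2]
finger_gap: 0.0334
grip_force: 60.5
```

Request:
apply_moves(moves="-3 6 -30 0 0 0 -1;0 0 -20 0 0 0 -1;0 0 0 0 0 0 -1;0 0 0 0 0 0 -1")

```text
time_s: 26.1
position: [0.4376, 0.1868, 0.1162]
tcp_rot: [0.001, -0.023, 1.0, 0.0]
force: [0.4, 0.9, -0.1]
finger_gap: 0.033
grip_force: 60.5
```

Run:
```python
from h import *
np.set_printoptions(precision=4,suppress=True)
s,d=eyes.get_image("scene"); cv2.imwrite("pics/s8.png",cv2.resize(s[150:250,190:310],None,fx=5,fy=5,interpolation=cv2.INTER_CUBIC)); print(bot.get_obs()["position"])
C=cloud("scene",d).reshape(-1,3)
for a in range(30,120,15):
    q=C[(np.hypot(C[:,0]-.438,C[:,1]-.187)<.035)&(C[:,2]>a/1e3)&(C[:,2]<a/1e3+.015)]
    if len(q)>3:print(a,len(q),q.min(0)[:2],q.max(0)[:2])
```

```text
[0.438  0.1868 0.1166]
30 7 [0.4174 0.1692] [0.4458 0.1872]
45 61 [0.4167 0.1659] [0.4474 0.1937]
60 71 [0.4162 0.167 ] [0.4471 0.1951]
75 63 [0.4173 0.1663] [0.4453 0.1963]
90 69 [0.418 0.157] [0.4457 0.215 ]
105 141 [0.4198 0.154 ] [0.4465 0.2176]
```

View pics/s8.png

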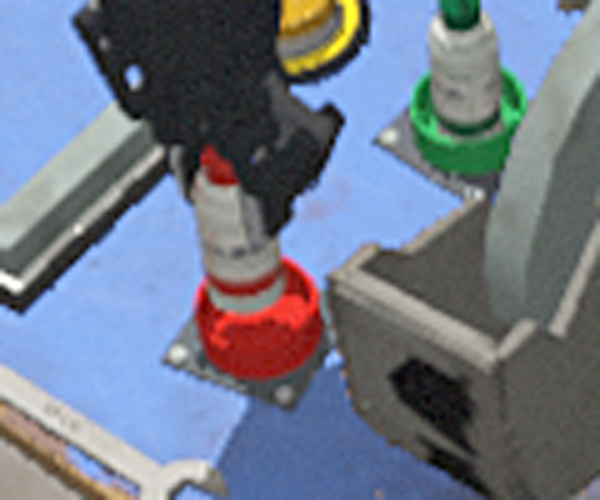

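Request:
apply_moves(moves="2.5 1 -12 0 0 0 -1;0 0 -12 0 0 0 -1;0 0 -10 0 0 0 -1;0 0 -2 0 0 0 -1;0 0 0 0 0 0 -1;0 0 0 0 0 0 -1")

```text
time_s: 26.65
position: [0.4399, 0.1877, 0.0795]
tcp_rot: [0.001, -0.022, 1.0, 0.0]
force: [1.5, -0.1, 2.7]
finger_gap: 0.0335
grip_force: 60.8
```

Contact with the floor; release and rise.

Request:
apply_moves(moves="0 0 0 0 0 0 -0.1;0 0 0 0 0 0 0.3;0 0 0 0 0 0 1;0 0 0 0 0 0 1;0 0 0 0 0 0 1;0 0 0 0 0 0 1;0 0 20 0 0 0 1;0 0 40 0 0 0 1")

```text
time_s: 27.32
position: [0.4371, 0.1868, 0.1359]
tcp_rot: [-0.004, -0.022, 1.0, -0.001]
force: [0.2, 0.1, -0.1]
finger_gap: 0.0855
grip_force: 0.0
```

Request:
apply_moves(moves="0 0 40 0 0 0 1;0 0 40 0 0 0 1;0 0 40 0 0 0 1;0 0 40 0 0 0 1;0 0 40 0 0 0 1;0 0 20 0 0 0 1;0 0 0 0 0 0 1;0 0 0 0 0 0 1")

```text
time_s: 27.98
position: [0.4392, 0.1875, 0.3588]
tcp_rot: [0.001, -0.022, 1.0, 0.0]
force: [0.7, -0.1, -0.3]
finger_gap: 0.085
grip_force: 0.0
```

Request:
apply_moves(moves="0 -39 0 0 0 0 1;0 -39 0 0 0 0 1;0 -39 0 0 0 0 1;0 -39 0 0 0 0 1;0 -39 0 0 0 0 1;0 -39 0 0 0 0 1;0 -39 0 0 0 0 1;0 -39 0 0 0 0 1")

```text
time_s: 28.65
position: [0.4382, -0.1262, 0.3566]
tcp_rot: [-0.001, -0.022, 1.0, 0.001]
force: [0.0, 0.5, -1.0]
finger_gap: 0.0851
grip_force: 0.0
```

Run:
```python
from h import *
np.set_printoptions(precision=4,suppress=True)
im={n:eyes.get_image(n) for n in("scene","top")}
print(bot.get_obs()["position"])
for n,(p,d) in im.items():
  C=cloud(n,d).reshape(-1,3)
  def sl(nm,x,y,r,z0,z1):
    q=C[(np.hypot(C[:,0]-x,C[:,1]-y)<r)&(C[:,2]>z0)&(C[:,2]<z1)]
    if len(q)>2: print(n,nm,len(q),np.percentile(q,2,axis=0),np.percentile(q,98,axis=0))
    return q
  for a in(.04,.06,.08,.1): sl("oil%.2f"%a,.438,.187,.035,a,a+.02); sl("glue%.2f"%a,.594,.187,.035,a,a+.02)
  sl("bush",.523,.248,.03,.012,.04); sl("tape",.346,-.391,.045,.01,.03)
  q=sl("stick",.453,.316,.085,.021,.032); print(cv2.minAreaRect((q[:,:2]*1000).astype(np.float32)))
  sl("tin",.596,.315,.045,.021,.034)
cv2.imwrite("pics/s9.png",np.hstack([cv2.resize(im["scene"][0][110:240,150:320],None,fx=2.3,fy=2.3),cv2.resize(im["top"][0][160:290,130:300],None,fx=2.3,fy=2.3)]))
```

```text
[ 0.4384 -0.1286  0.3563]
scene oil0.04 92 [0.4202 0.1692 0.0407] [0.4494 0.1952 0.0596]
scene glue0.04 67 [0.5752 0.1658 0.0407] [0.5993 0.1912 0.0594]
scene oil0.06 132 [0.4229 0.1702 0.0606] [0.4543 0.2002 0.0795]
scene glue0.06 82 [0.574  0.1641 0.0606] [0.6014 0.1946 0.0798]
scene oil0.08 99 [0.4295 0.1752 0.0803] [0.4499 0.1986 0.0987]
scene glue0.08 90 [0.5745 0.1654 0.0805] [0.6009 0.1936 0.0982]
scene oil0.10 16 [0.4392 0.1864 0.101 ] [0.4453 0.1922 0.1147]
scene glue0.10 61 [0.5783 0.1696 0.1009] [0.5982 0.1878 0.115 ]
scene bush 123 [0.5096 0.2341 0.0124] [0.5343 0.2589 0.0332]
scene tape 493 [ 0.3194 -0.4176  0.0111] [ 0.3724 -0.3662  0.0221]
scene stick 406 [0.3889 0.3024 0.0213] [0.5152 0.3269 0.03  ]
((451.5255432128906, 347.8816223144531), (130.6021270751953, 92.43461608886719), 1.9985054731369019)
scene tin 351 [0.5675 0.2858 0.0222] [0.6231 0.341  0.0327]
top oil0.04 22 [0.4219 0.1711 0.041 ] [0.4502 0.191  0.0592]
top glue0.04 10 [0.5754 0.1687 0.041 ] [0.5924 0.19   0.0576]
top oil0.06 97 [0.422  0.1731 0.0609] [0.4574 0.2051 0.0796]
top glue0.06 18 [0.5746 0.1668 0.0612] [0.5947 0.1983 0.0796]
top oil0.08 60 [0.4276 0.1798 0.0802] [0.4514 0.1992 0.0993]
top glue0.08 78 [0.5749 0.168  0.0804] [0.6048 0.1981 0.092 ]
top oil0.10 9 [0.4392 0.1883 0.1005] [0.444  0.1935 0.1163]
top glue0.10 53 [0.5793 0.1726 0.1011] [0.5984 0.1899 0.1146]
top bush 73 [0.5099 0.2367 0.013 ] [0.5337 0.2613 0.0318]
top tape 113 [ 0.3195 -0.4166  0.0114] [ 0.3663 -0.3893  0.0213]
top stick 409 [0.3908 0.3039 0.0212] [0.5149 0.3286 0.0291]
((453.11492919921875, 292.5424499511719), (75.16349792480469, 130.5629119873047), 89.20132446289062)
top tin 411 [0.5695 0.2886 0.0224] [0.6226 0.343  0.0312]
```

View pics/s9.png

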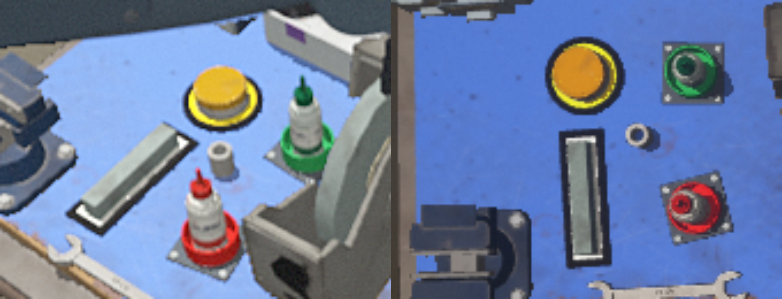

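```bash
python3 -c "
from plant import bot
print(bot.job_done())"
```

```text
the job is handed in; nothing more can be done
None
```

I handed the job in at about 29 s. In the last images both bottles stood upright in their cups, and the tin and stick lay centred on their mats to within a few mm; the tape roll and bush had not moved. The hand-in returned no verdict, so I don't have the judged result.

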